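Zero the light meter and hold the amber reference cell in the beam

TASK

Check the light bench against the amber reference glass: first, while the beam is still empty and the amber cell still stands in its rack, zero the light meter by pressing its green button fully down and letting it up again; then lift the amber cell out of the rack with the fingers on its frosted sides only, never on the polished ends. Finish holding it still and upright in the beam, midway between lamp and detector, polished ends square to the beam and the beam passing through the middle of the glass 15 mm above its foot; the program ends while the gripper still holds it there. Do not bump the lamp, the detector or their rail, and leave the other cells and everything else on the bench where they are.

Things in the scene. Friction and masses are not known exactly. Their poses are not given: they have to be found in the camera images.
- zero (a joint): the zero button of the light meter: 0 m = up, grows as the cap is pressed straight down, 0.006 m = fully down; a spring lifts it again (about 1.5 N to start, 5 N fully down)
- zero_top (a point): centre of the top of the green zero button, 64 mm above the table: a round cap 22 mm across that stands 10 mm out of a dark collar on the low front part of the light meter, pressed straight down. A knob 15 mm high stands 80 mm to its left (+y); the sloping display begins about 30 mm behind it (+x) and rises to 80 mm above the table
- meter: light meter, a pale grey desk instrument with a sloping display, 120 mm deep (x), 150 mm wide (y), fixed to the table; origin under its centre, x axis to its rear, z up; the button is at (-33, -35) mm
- amber_cell: amber reference cell: upright solid glass block of cuvette shape, 22.5 mm long (own x), 12.5 wide (y), 45 tall, about 32 g. Long sides (+y, -y): frosted white plates 2 mm thick, 21.5 long, full height. Narrow ends (+x, -x): polished glass, where the light passes. Stands in a slot of the rack, long side along the rack, 14 mm deep, 31 mm standing out. Origin: centre of its foot, z up
- amber_glass: the polished amber glass of that cell, 22.5 by 8.5 by 45 mm, seen between the frosted plates on top and at the two narrow ends, which stand 0.5 mm proud of the plates: not to be touched by the fingers; origin and axes as amber_cell
- amber_aim (a point): point on the amber cell's middle axis, 15 mm above its foot, through which the beam shall pass
- rack: dark grey rack, 160 mm long (own x) by 44 mm wide (own y) by 24 mm high, fixed to the table; three slots in a row along its x at -50, 0 and +50 mm, 24.5 by 14.5 mm, 14 mm deep, with one cell standing in each (which colour stands where varies). Origin under its centre, z up
- blue_cell: blue reference cell of the same make and size, stays in its slot; origin at the centre of its foot
- green_cell: green reference cell of the same make and size, stays in its slot; origin at the centre of its foot
- bench: light bench, fixed: aluminium rail 250 mm long (own x), 40 wide, 18 high; two posts carry a black lamp head (-x) and a detector head (+x, black tube on a blue box), face to face, tops 121 mm above the table, up to 42 mm wide. 90 mm open gap between the lens faces (x -45 to +45), only the rail below it. The beam, 4 mm thick, runs along own x, 100 mm up. Origin under the rail's middle, z up
- beam_mid (a point): middle of the beam, halfway between the lens faces, 100 mm above the table; axes as bench, x along the beam
- spool: solder spool with yellow flanges, 56 mm across, 44 mm high, standing; origin under its centre
- flux: small amber jar with black lid, 40 mm across, 42 mm high; origin under its centre
- cleaner: white bottle with red cap, 60 mm across, 150 mm high; origin under its centre
- driver: orange screwdriver lying on the table, 160 mm long along own x, 26 mm thick; origin at its middle, on the table
- tweezers: steel tweezers lying on the table, 125 mm long along own x, 6 mm high; origin at about its middle, on the table
- board: small green circuit board, 75 by 55 mm, up to 15 mm high, lying on the table; origin under its centre
Not all that is in view belongs to the job. There is more than one size of the rack; the job needs the middle-sized.

How it is judged (in metres and radians):
On the way, in this order (a step that is already met when the one before it is completed fails the run):
1. with the amber cell still standing in the rack, the zero button is pressed fully down (5 mm or more) (value of joint zero above 0.005 m and distance of amber_cell from where it was at the start of the episode below 0.006 m), for 0.1 s.
2. the button is up again, the amber cell still in the rack (value of joint zero below 0.002 m and distance of amber_cell from where it was at the start of the episode below 0.006 m), for 0.1 s.
3. the amber cell is held by the fingers, clear of the rack (z of amber_cell in the frame of rack above 0.03 m and contact force between the fingers and amber_cell above 1 N), for 0.2 s.
At the end, for the whole second after the job is handed in: Amber cell held by its frosted sides alone, nothing else carrying it, still, upright and square to the beam within 0.12 rad, its aim point within 4 mm sideways, 6 mm in height, 12 mm along of the beam's middle; button up; blue and green cells within 6 mm, other things within 20 mm of their start (x of amber_aim in the frame of beam_mid between -0.012 and 0.012 m and y of amber_aim in the frame of beam_mid between -0.004 and 0.004 m and z of amber_aim in the frame of beam_mid between -0.006 and 0.006 m and angle between the x axis of amber_cell and the x axis of beam_mid, either way round below 0.12 rad and angle between amber_cell's own z axis and vertical below 0.12 rad and contact force between the fingers and amber_cell above 1 N and contact force between the fingers and amber_glass below 0.5 N and contact force between amber_cell and bench below 0.2 N and contact force between amber_cell and rack below 0.2 N and linear speed of amber_cell below 0.02 m/s and value of joint zero below 0.002 m and distance of each of spool, flux, cleaner, driver, tweezers, board from where it was at the start of the episode below 0.02 m and distance of each of blue_cell, green_cell from where it was at the start of the episode below 0.006 m and angle between each of blue_cell, green_cell's own z axis and vertical below 0.15 rad); the arm keeps its last pose, push and grip.
It fails at once if the fingers touch the polished amber glass (contact force between the fingers and amber_glass above 0.5 N).
It fails at once if the robot or the cell bumps the light bench (over 1 N) (contact force between any of the arm, the fingers, amber_cell and bench above 1 N).
It fails at once if another cell is pulled or knocked out of place (6 mm) (distance of any of blue_cell, green_cell from where it was at the start of the episode above 0.006 m).
It fails at once if another loose thing is shoved more than 20 mm (distance of any of spool, flux, cleaner, driver, tweezers, board from where it was at the start of the episode above 0.02 m).
It also fails if it takes over 56 s, if anything falls off the work surface, if the arm or the gripper's body presses on something with over 40 N, if the wrist force passes 120 N, or if a joint passes its speed limit or range.

ROBOT

A 7-joint arm with a two-finger parallel gripper is mounted at the origin on the work surface. World frame = base frame: x ahead of the robot, y to its left, z up, the work surface at z = 0. Lengths are in m, angles in degrees, forces in N, time in s.
With the tool pointing down it reaches from about 0.35 to 0.9 m from the base axis. Payload 7.2 kg.
Tool frame: the origin (TCP) lies midway between the tips of the shut fingers; the grasp point (between the pads) lies 19 mm behind it; z points along the fingers, x is the direction in which the jaws open and shut, and the axes are right-handed (so a half turn about z gives the same grasp; the last joint's range is limited). The gripper opens to 85 mm and grips with 20 to 120 N. Pads are 22 mm wide; open, the fingers measure 114 mm over their backs; the gripper's body (76 mm by 85 mm) begins 54 mm behind the grasp point. The pads swing forward as they close: fully open they stand 13 mm farther back than shut.
Start: joints at [69.66, 23.554, -0.728, 91.456, 0.321, 64.991, -4.71], TCP at [0.177, -0.599, 0.231] pointing down, gripper open.
Joint ranges: [-169.25, 169.25], [-16.82, 113.86], [-84.01, 82.57], [7.8, 145.47], [-59.2, 239.2], [7.22, 106.19], [-163.78, 163.78]. Speed limits (degrees/s): [136.94, 136.94, 172.46, 172.46, 180, 180, 180].

INTERFACE

Orientations are given as a 3x3 rotation matrix whose columns are the frame's x, y, z axes.
In Python, from plant import bot gives the robot as it stands.
- The arm moves only by the tool carry_out, never from a script. Its argument "rows" is a list that holds one entry, the list of rows, each a list of 5 numbers: the shift along the tool's x, y, z in m, then the turn about the tool's z in degrees, then the opening, from 0 (shut) to 1 (fully open). A call has 1 to 5 rows; each row shifts and turns the commanded pose from where the row before left it, along the tool's axes as they then stand; what a row does not reach is not made up. A row lasts 1/8 s, in which the tool goes at most 62.5 mm and 10.7 degrees, less where a joint would pass 70% of its speed; a pose out of reach is approached as far as the arm can. A call is refused whole if a number of a shift passes 0.0625 or a number of a turn 10.7, either way. A call with a gripper value outside its range is refused whole. The fingers move at their own pace and stop on an object; "newtons" is the grip in N (left out, the last holds). Time passes only in rows, so rows that do not move let the fingers close. It gives the time, the measured TCP pose, the force and the opening at its end, in the units of the state.
- bot.observe(): the state, without advancing time (a new reading comes with each control period).
- bot.capture(name): name is "scene" or "top"; returns a dict with "image" (480x640x3 uint8, blue, green, red), "mtx" (3x3 intrinsics, pixels), "R" (3x3) and "t" (3): a world point X has camera coordinates R X + t. Camera axes: x right, y down, z forward; pixel columns grow to the right and rows downward; lengths in m; the calibration is good to about 2 mm. A picture is of the moment at which its call begins. There is no depth.
- bot.sign_off(): hands the job in, once; it reports no verdict.
The state is a dict: "time_s": time; "joints": joint angles; "joint_vel": joint speeds; "effort": joint torques, N m; "position": TCP position; "orientation": TCP orientation; "force": force on the tool from outside, world axes, zero at the start; "moment": the same for the moment, N m; "width": opening from 0.0 (shut) to 1.0 (fully open).
Only numpy, scipy, OpenCV 4.12 (cv2) and the standard library are available. Lean on these libraries where they do the work, as an engineer would, in place of code of your own. Each camera call takes 0.05 s, during which the arm holds its last target. There are 200 camera calls.

## Working session

There is one attempt and no reset: what is moved stays moved. The work goes in short steps, Python scripts to look and compute and a tool call to move; the robot and the scene stay as the last step left them, time stands still between calls to the robot, and variables do not carry over. Pictures are saved under pics/ and viewed, about 8 in all and at most 12, crops included, and the job is handed in when it is done.

Besides the shell and the picture viewer there is one more tool, called as name(argument=value, ...), one argument or row to a line, values as JSON. carry_out: Moves the arm, as the interface text tells. Its arguments: {"type":"object","properties":{"rows":{"type":"array"},"newtons":{"type":"number"}},"required":["rows"]}

```bash
ls; mkdir -p pics
python3 - <<'E'
from plant import bot
import cv2,pickle
d={}
for n in("scene","top"):
    c=bot.capture(n); d[n]=c; cv2.imwrite(f"pics/{n}0.png",c["image"]); print(n,c["mtx"],c["R"],c["t"])
pickle.dump(d,open("c0.pkl","wb"))
s=bot.observe();print(s["time_s"],s["position"],s["orientation"],s["force"],s["width"])
E
```

```text
pics
scene [[569.90896365   0.         324.31494778]
 [  0.         569.90896365 237.95099693]
 [  0.           0.           1.        ]] [[ 0.44026018  0.89773331 -0.01568078]
 [ 0.56269456 -0.28947796 -0.77432379]
 [-0.6996755   0.33208045 -0.63259527]] [-0.18122378 -0.2030845   1.74529836]
top [[546.1592574    0.         313.55858055]
 [  0.         546.1592574  240.11126998]
 [  0.           0.           1.        ]] [[ 0.02576434 -0.99966693 -0.00149489]
 [-0.98283886 -0.02505734 -0.18275643]
 [ 0.1826581   0.00617783 -0.98315708]] [-0.04742053  0.47078731  1.26652018]
0.1 [ 0.17663792 -0.59904112  0.23050508] [[ 2.82915370e-01 -9.59144741e-01 -5.09503377e-04]
 [-9.59143737e-01 -2.82915813e-01  1.39083785e-03]
 [-1.47816137e-03  9.51975679e-05 -9.99998903e-01]] [-1.09342018 -0.54489728  1.07716305] 0.9994288823916347
```

View pics/top0.png

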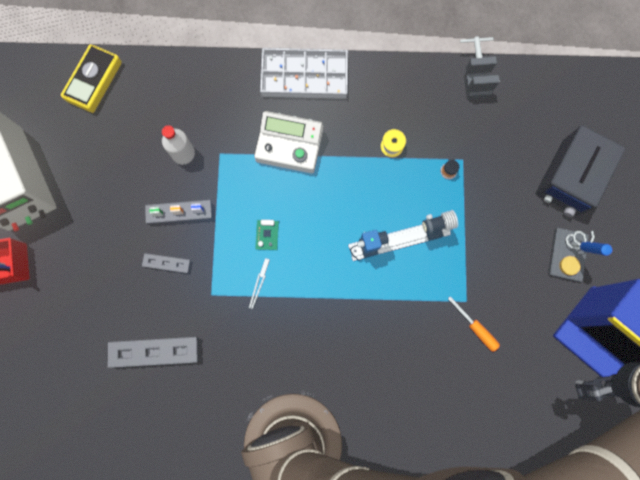

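View pics/scene0.png

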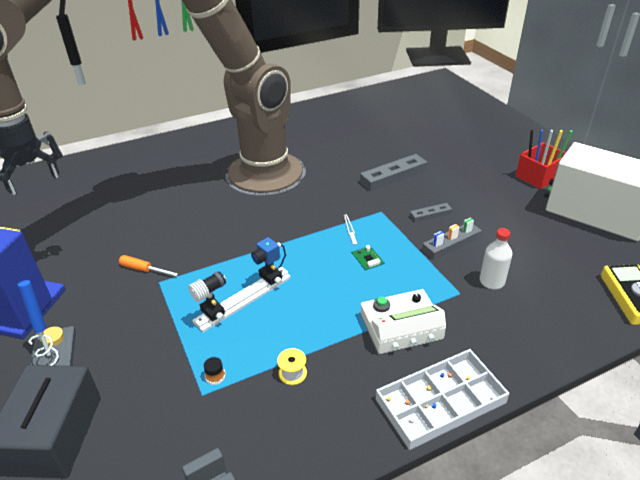

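The top view shows the three-slot racks:
- The middle-sized rack with the cells is at (179,212), with green (154,211), amber (177,209) and blue (196,209).
- An empty small rack is at (166,263) and an empty large rack at (152,352).

Other amber or orange things are the flux jar (450,170), the yellow disc (570,265) and the driver (485,335). The green button is at (299,154); the bench runs from the detector (375,240) to the lamp (440,225). I choose the amber cell in the middle slot of the rack at (179,212).

Run:
```python
import cv2,pickle,numpy as np
d=pickle.load(open("c0.pkl","rb"))
t,s=d["top"]["image"],d["scene"]["image"]
def crop(im,x,y,w,h): return cv2.resize(im[y:y+h,x:x+w],(400,300),interpolation=cv2.INTER_CUBIC)
m=np.vstack([np.hstack([crop(t,140,185,80,60),crop(t,340,195,136,102)]),np.hstack([crop(t,250,103,80,60),crop(s,180,230,120,90)])])
cv2.imwrite("pics/m1.png",m)
```

```text
(no output)
```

View pics/m1.png

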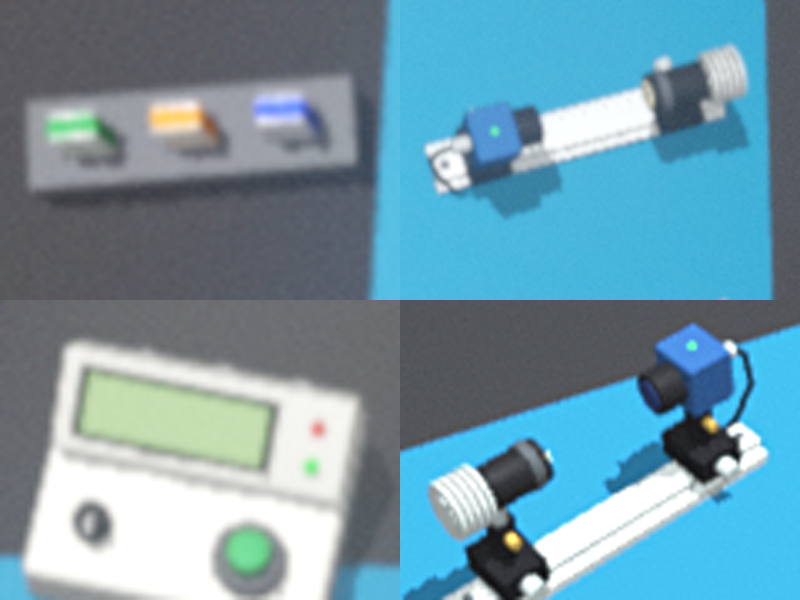

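```bash
cat > h.py <<'E'
import cv2,pickle,numpy as np
def ray(c,p,z):
    d=c["R"].T@np.linalg.inv(c["mtx"])@[p[0],p[1],1.]; o=-c["R"].T@c["t"]
    return o+d*(z-o[2])/d[2]
def proj(c,X):
    q=c["mtx"]@(c["R"]@np.asarray(X)+c["t"]); return q[:2]/q[2]
def tri(cs,ps):
    A=[];b=[]
    for c,p in zip(cs,ps):
        P=c["mtx"]@np.c_[c["R"],c["t"]]
        for k in(0,1): r=p[k]*P[2]-P[k]; A.append(r[:3]); b.append(-r[3])
    return np.linalg.lstsq(np.array(A),np.array(b),rcond=None)[0]
def blob(im,box,h0,h1,smin,vmin):
    x,y,w,h=box; hs=cv2.cvtColor(im[y:y+h,x:x+w],cv2.COLOR_BGR2HSV)
    m=cv2.inRange(hs,(h0,smin,vmin),(h1,255,255))
    n,l,st,ce=cv2.connectedComponentsWithStats(m); k=1+np.argmax(st[1:,4])
    wgt=(l==k)*1.; yy,xx=np.nonzero(wgt)
    return np.array([xx.mean()+x,yy.mean()+y]),st[k]
E
python3 - <<'E'
from h import *
np.set_printoptions(precision=4,suppress=True)
d=pickle.load(open("c0.pkl","rb")); t,s=d["top"],d["scene"]
print("cam",-t["R"].T@t["t"])
p,st=blob(t["image"],(280,140,40,25),50,85,100,60); q,st2=blob(s["image"],(365,290,30,25),50,85,100,60)
print("button",p,st,ray(t,p,.062),q,st2,ray(s,q,.062),tri([t,s],[p,q]))
C={}
for n,b,h in(("g",(145,200,22,20),(50,85)),("a",(165,200,23,20),(8,28)),("b",(188,200,22,20),(105,130))):
    for v in(120,200):
        p,st=blob(t["image"],b,*h,90,v); C[n]=ray(t,p,.055); print(n,v,p,st,C[n])
e=C["g"]-C["b"]; print("rack ang",np.degrees(np.arctan2(e[1],e[0])),np.linalg.norm(e),(C["g"]+C["b"])/2)
# bench rail edges, column profile
hs=cv2.cvtColor(t["image"],cv2.COLOR_BGR2HSV)
F=[];N=[]
for x in range(391,417,2):
    w=np.nonzero((hs[205:265,x,1]<110)&(hs[205:265,x,2]>110))[0]+205
    print(x,w.min(),w.max(),end="; "); F.append(ray(t,(x,w.min()-.5),.018)); N.append(ray(t,(x,w.max()+.5),0))
F,N=np.array(F),np.array(N)
for E in(F,N):
    k=np.polyfit(E[:,1],E[:,0],1); print("line x=k*y+c",k,np.degrees(np.arctan(k[0])),"x at y=-.2",np.polyval(k,-.2))
for px in((524,240),):pass
o=np.array([340,195]);f=136/400
for n,c in(("det lens top",(541,108)),("det lens bot",(541,143)),("lamp lens top",(647,82)),("lamp lens bot",(655,117)),("dot",(494,131))):
    p=(np.array(c)-[400,0]+.5)*f+o-.5; print(n,p,ray(t,p,.121 if n=="dot" else .1))
E
```

```text
cam [ 0.2326 -0.0434  1.3312]
button [299.3  152.86] [16  9  8  8 50] [0.6836 0.0048 0.062 ] [381.5316 301.038 ] [12  7 10  9 79] [0.6885 0.0023 0.062 ] [0.685  0.0048 0.0578]
g 120 [155.     209.5882] [ 5  9 10  2 17] [0.5345 0.3473 0.055 ]
g 200 [154.4667 209.6   ] [ 5  9  9  2 15] [0.5345 0.3486 0.055 ]
a 120 [175.8    208.2286] [ 5  7 13  5 35] [0.5392 0.2976 0.055 ]
a 200 [174.5357 208.    ] [ 5  7 10  3 28] [0.5397 0.3007 0.055 ]
b 120 [197.6364 206.7273] [ 3  5 13  6 33] [0.5442 0.2454 0.055 ]
b 200 [196.   206.25] [ 3  5 10  3 24] [0.5453 0.2494 0.055 ]
rack ang 96.21338158091609 0.09983817915526588 [0.5399 0.299  0.055 ]
391 232 250; 393 232 250; 395 231 249; 397 231 249; 399 230 248; 401 230 248; 403 229 247; 405 229 247; 407 228 246; 409 227 246; 411 227 245; 413 226 244; 415 226 244; line x=k*y+c [-0.3031  0.434 ] -16.864064010243563 x at y=-.2 0.49459866320976825
line x=k*y+c [-0.2931  0.3914] -16.333296993442925 x at y=-.2 0.44999331004652543
det lens top [387.61 231.39] [ 0.4861 -0.2054  0.1   ]
det lens bot [387.61 243.29] [ 0.4582 -0.2054  0.1   ]
lamp lens top [423.65 222.55] [ 0.509  -0.2884  0.1   ]
lamp lens bot [426.37 234.45] [ 0.4811 -0.2943  0.1   ]
dot [371.63 239.21] [ 0.4628 -0.1666  0.121 ]
```

carry_out(
  rows=[
    [[-0.031, -0.047, 0, 0, 0], [-0.031, -0.047, 0, 0, 0], [-0.031, -0.047, 0, 0, 0], [-0.031, -0.047, 0, 0, 0], [-0.031, -0.047, 0, 0, 0]],
  ],
)

```text
time_s: 0.72
position: [0.3592, -0.3827, 0.2311]
orientation: [[0.283, -0.959, -0.0], [-0.959, -0.283, 0.0], [-0.0, 0.0, -1.0]]
force: [1.3, -1.4, 0.3]
width: -0.002
```

carry_out(
  rows=[
    [[-0.031, -0.047, 0, 0, 0], [-0.031, -0.047, 0, 0, 0], [-0.031, -0.047, 0, 0, 0], [-0.031, -0.047, 0, 0, 0], [0, 0, 0, 0, 0]],
  ],
)

```text
time_s: 1.35
position: [0.5062, -0.2071, 0.231]
orientation: [[0.291, -0.957, 0.001], [-0.957, -0.291, 0.002], [-0.002, -0.001, -1.0]]
force: [-0.5, -1.1, 0.6]
width: -0.003
```

carry_out(
  rows=[
    [[-0.03, -0.046, 0, 0, 0], [-0.03, -0.046, 0, 0, 0], [-0.03, -0.046, 0.02, 0, 0], [-0.03, -0.046, 0.03, 0, 0], [-0.03, -0.046, 0.04, 0, 0]],
  ],
)

```text
time_s: 1.98
position: [0.6801, -0.0066, 0.1439]
orientation: [[0.282, -0.959, 0.001], [-0.959, -0.282, -0.001], [0.001, -0.001, -1.0]]
force: [1.3, -0.1, 1.1]
width: -0.0
```

carry_out(
  rows=[
    [[0, 0, 0.03, 0, 0], [0, 0, 0, 0, 0], [0, 0, 0, 0, 0]],
  ],
)

```text
time_s: 2.35
position: [0.6792, -0.0083, 0.1157]
orientation: [[0.281, -0.96, 0.001], [-0.96, -0.281, -0.001], [0.001, -0.001, -1.0]]
force: [-0.3, -0.1, 1.2]
width: -0.002
```

Run:
```python
from plant import bot
from h import *
s=bot.observe(); print(s["time_s"],s["joints"],s["position"],s["force"],s["orientation"])
a=bot.capture("scene");b=bot.capture("top")
m=np.hstack([cv2.resize(a["image"][240:340,330:460],(390,300)),cv2.resize(b["image"][100:180,250:354],(390,300))])
cv2.imwrite("pics/m2.png",m)
```

```text
2.35 [  7.69478513  35.92834594 -16.75849988  88.84274266  11.71423045
  56.90815007 -86.1259071 ] [ 0.67915769 -0.00833373  0.11565123] [-0.25199254 -0.14263264  1.21191464] [[ 2.81228779e-01 -9.59640315e-01  9.16135736e-04]
 [-9.59640172e-01 -2.81229531e-01 -8.31158506e-04]
 [ 1.05525763e-03 -6.45414963e-04 -9.99999235e-01]]
```

View pics/m2.png

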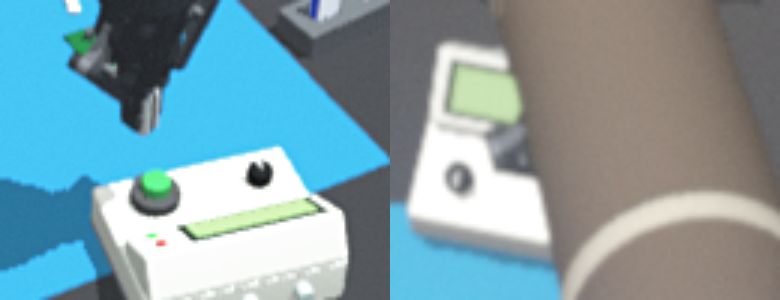

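The shut tips are at (145,125) in the left crop, just above and beside the green cap at (155,185). The top view is blocked by the arm. I'll shift over the cap and go down.

carry_out(
  rows=[
    [[-0.011, -0.009, 0, 0, 0], [0, 0, 0.02, 0, 0], [0, 0, 0.02, 0, 0], [0, 0, 0, 0, 0], [0, 0, 0, 0, 0]],
  ],
)

```text
time_s: 3.08
position: [0.6842, 0.0062, 0.0741]
orientation: [[0.283, -0.959, -0.001], [-0.959, -0.283, -0.0], [-0.0, 0.001, -1.0]]
force: [0.5, -0.4, -0.0]
width: -0.002
```

Run:
```python
from plant import bot
from h import *
s=bot.observe(); a=bot.capture("scene"); print(s["position"],proj(a,s["position"]),proj(a,[.685,.0045,.064]))
cv2.imwrite("pics/m3.png",cv2.resize(a["image"][260:335,345:445],(600,450)))
```

```text
[0.68423052 0.00624079 0.07406295] [382.3688568  295.21946083] [381.62529106 299.02870443]
```

View pics/m3.png

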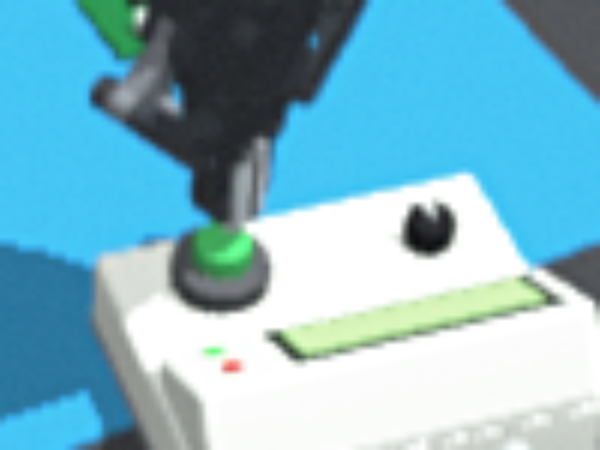

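The tips (232,222) stand right above the green cap (222,245). I'll press now.

carry_out(
  rows=[
    [[0, 0, 0.01, 0, 0], [0, 0, 0.007, 0, 0], [0, 0, 0, 0, 0], [0, 0, 0, 0, 0]],
  ],
)

```text
time_s: 3.62
position: [0.685, 0.0064, 0.0582]
orientation: [[0.283, -0.959, 0.002], [-0.959, -0.283, -0.0], [0.001, -0.001, -1.0]]
force: [-0.5, 0.7, 5.3]
width: -0.002
```

carry_out(
  rows=[
    [[0, 0, 0.003, 0, 0], [0, 0, 0, 0, 0], [0, 0, 0, 0, 0]],
  ],
)

```text
time_s: 4.0
position: [0.6852, 0.0064, 0.0579]
orientation: [[0.283, -0.959, 0.002], [-0.959, -0.283, -0.001], [0.001, -0.002, -1.0]]
force: [-7.3, -1.2, 24.2]
width: 0.003
```

carry_out(
  rows=[
    [[0, 0, -0.03, 0, 0], [0, 0, -0.05, 0, 0], [0, 0, -0.05, -10, 0], [0, 0, -0.05, -10, 0], [0, 0, 0, -10, 0]],
  ],
)

```text
time_s: 4.62
position: [0.6865, 0.0068, 0.2395]
orientation: [[0.728, -0.685, 0.008], [-0.685, -0.728, 0.0], [0.006, -0.005, -1.0]]
force: [0.2, -0.3, -0.0]
width: 0.002
```

carry_out(
  rows=[
    [[0, 0, 0, -10, 0.7], [0, 0, 0, -10, 0.7], [0, 0, 0, -10, 0.7], [0, 0, 0, -10, 0.7], [0, 0, 0, -10, 0.7]],
  ],
)

```text
time_s: 5.25
position: [0.6842, 0.0063, 0.2339]
orientation: [[0.993, 0.118, -0.001], [0.118, -0.993, -0.0], [-0.001, 0.0, -1.0]]
force: [-0.1, -1.0, 0.1]
width: 0.702
```

Run:
```python
from plant import bot
from h import *
s=bot.observe(); print(s["time_s"],s["position"],s["orientation"],s["joints"],s["width"],s["force"])
d=pickle.load(open("c0.pkl","rb")); t,c=d["top"],d["scene"]
print("cap",ray(t,(168.5,132),.15), ray(c,(503,234),.15))
q,st=blob(c["image"],(440,222,26,25),8,28,90,120); print("amber scene",q,st,proj(c,[.5397,.3003,.045]),proj(c,[.5397,.3003,.055]))
```

```text
5.25 [0.68417319 0.00625975 0.23393775] [[ 9.93054035e-01  1.17657205e-01 -6.81819157e-04]
 [ 1.17657108e-01 -9.93054264e-01 -1.81265913e-04]
 [-6.98410662e-04  9.97859764e-05 -9.99999751e-01]] [ 17.76330505  33.72240995 -35.59958963  80.21691357  19.82334737
  72.3712005  -12.49593592] 0.7015123088287084 [-0.10576576 -0.98915437  0.12393944]
cap [0.69473659 0.30177055 0.15      ] [0.70488348 0.29746127 0.15      ]
amber scene [451.27906977 230.95348837] [ 8  2 11 15 43] [453.14121316 229.56516758] [453.64768765 226.44779787]
```

carry_out(
  rows=[
    [[-0.018, -0.051, 0, 0, 0.6], [-0.018, -0.051, 0, 0, 0.6], [-0.018, -0.051, 0, 0, 0.6], [-0.018, -0.051, 0, 0, 0.6], [-0.018, -0.051, 0, 0, 0.6]],
  ],
)

```text
time_s: 5.88
position: [0.5654, 0.2509, 0.2342]
orientation: [[0.994, 0.112, -0.0], [0.112, -0.994, -0.0], [-0.0, 0.0, -1.0]]
force: [1.6, 0.4, -0.1]
width: 0.598
```

carry_out(
  rows=[
    [[-0.018, -0.051, 0.03, 0, 0.6], [0, 0, 0.05, 0, 0.6], [0, 0, 0.05, 0, 0.6], [0, 0, 0, 0, 0.6], [0, 0, 0, 0, 0.6]],
  ],
)

```text
time_s: 6.5
position: [0.5434, 0.2991, 0.1061]
orientation: [[0.994, 0.112, 0.001], [0.112, -0.994, 0.001], [0.001, -0.001, -1.0]]
force: [-0.5, -0.1, 0.6]
width: 0.6
```

Run:
```python
from plant import bot
from h import *
s=bot.observe(); print(s["time_s"],s["position"],s["orientation"],s["joints"],s["width"],s["force"])
a=bot.capture("scene");b=bot.capture("top")
P=s["position"]; print([proj(a,P+[0,0,z]) for z in(0,.02)],[proj(b,P+[0,0,z]) for z in(0,.02)])
m=np.hstack([cv2.resize(a["image"][190:260,400:493],(400,300),interpolation=2),cv2.resize(b["image"][170:240,130:223],(400,300),interpolation=2)])
cv2.imwrite("pics/m4.png",m)
```

```text
6.5 [0.54344158 0.29906475 0.10607916] [[ 0.99371859  0.11190256  0.00108543]
 [ 0.11190132 -0.99371867  0.0011425 ]
 [ 0.00120647 -0.00101386 -0.99999876]] [ -7.69379689  35.37643748 -36.63928673  97.41026836  24.78702617
  55.45033681 -47.14464457] 0.6002744415540155 [-0.49030932 -0.11249155  0.57082024]
[array([456.81172044, 211.02934299]), array([457.89331834, 204.40913101])] [array([169.79565649, 201.11282404]), array([167.50956317, 198.89109267])]
```

View pics/m4.png

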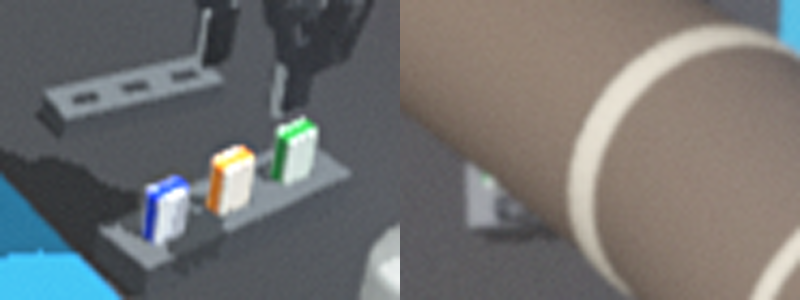

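The left crop shows the fingers at (215,60) and (290,105) straddling the amber cell at (232,180), across its frosted sides. I'll trim by -4 mm along tool x and go down.

carry_out(
  rows=[
    [[-0.004, -0.001, 0.02, 0, 0.5], [0, 0, 0.03, 0, 0.5], [0, 0, 0.02, 0, 0.45], [0, 0, 0.008, 0, 0.4], [0, 0, 0, 0, 0.4]],
  ],
)

```text
time_s: 7.22
position: [0.5389, 0.2991, 0.0268]
orientation: [[0.994, 0.112, 0.0], [0.112, -0.994, 0.0], [0.0, -0.0, -1.0]]
force: [0.3, -0.9, -0.1]
width: 0.403
```

carry_out(
  rows=[
    [[0, 0, 0, 0, 0.3], [0, 0, 0, 0, 0.3]],
  ],
)

```text
time_s: 7.48
position: [0.5392, 0.2992, 0.0274]
orientation: [[0.994, 0.112, 0.001], [0.112, -0.994, 0.001], [0.001, -0.0, -1.0]]
force: [-0.5, 0.8, 0.2]
width: 0.302
```

Run:
```python
from plant import bot
from h import *
s=bot.observe(); print(s["time_s"],s["position"],s["width"],s["force"])
a=bot.capture("scene");P=s["position"]
print(proj(a,P+[0,0,.027]),proj(a,[.5397,.3003,.055]))
cv2.imwrite("pics/m5.png",cv2.resize(a["image"][195:255,415:495],(800,600),interpolation=2))
```

```text
7.475 [0.53915143 0.29923058 0.02735389] 0.30207224856900566 [-0.54360705  0.81074648  0.24320855]
[453.13438949 226.65062879] [453.64768765 226.44779787]
```

View pics/m5.png

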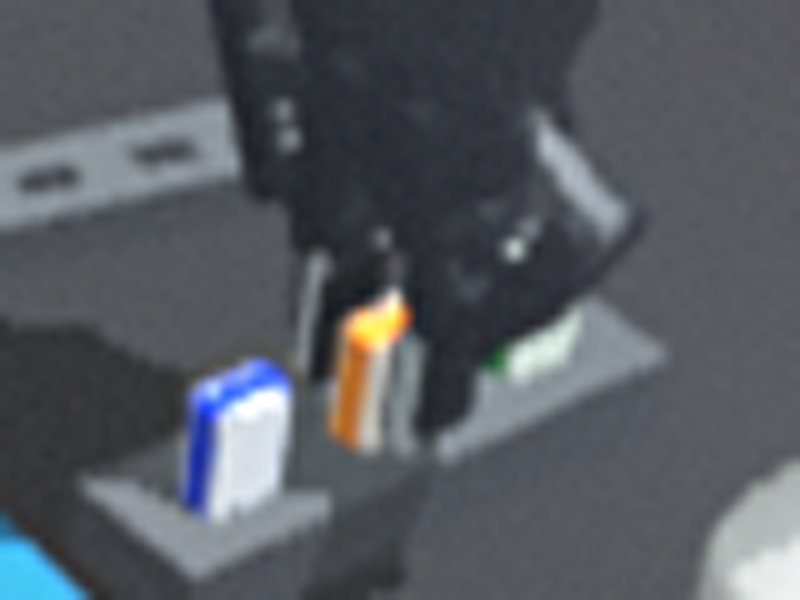

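Both pads clear the cell; the orange end is at (360,390), between the pads at (320,310) and (405,390). I'll close.

carry_out(
  rows=[
    [[0, 0, 0, 0, 0.2], [0, 0, 0, 0, 0.17], [0, 0, 0, 0, 0.14]],
  ],
  newtons=30,
)

```text
time_s: 7.9
position: [0.54, 0.2991, 0.0269]
orientation: [[0.994, 0.112, 0.002], [0.112, -0.994, 0.001], [0.002, -0.001, -1.0]]
force: [3.8, 0.7, -1.1]
width: 0.143
```

carry_out(
  rows=[
    [[0, 0, 0, 0, 0], [0, 0, 0, 0, 0], [0, 0, 0, 0, 0]],
  ],
)

```text
time_s: 8.28
position: [0.54, 0.2991, 0.0269]
orientation: [[0.994, 0.112, 0.002], [0.112, -0.994, 0.001], [0.002, -0.001, -1.0]]
force: [6.0, 0.2, -0.2]
width: 0.142
```

carry_out(
  rows=[
    [[0.002, 0, 0, 0, 0], [0, 0, -0.01, 0, 0], [0, 0, -0.015, 0, 0], [0, 0, -0.02, 0, 0], [0, 0, -0.03, 0, 0]],
  ],
)

```text
time_s: 8.9
position: [0.5399, 0.2991, 0.1028]
orientation: [[0.994, 0.113, -0.001], [0.113, -0.994, -0.0], [-0.001, 0.0, -1.0]]
force: [-0.1, -1.0, 0.6]
width: 0.143
```

carry_out(
  rows=[
    [[0, 0, -0.04, 0, 0], [0, 0, -0.05, 0, 0], [0, 0, -0.04, 0, 0], [0, 0, 0, 0, 0], [0, 0, 0, 0, 0]],
  ],
)

```text
time_s: 9.52
position: [0.5402, 0.2989, 0.2319]
orientation: [[0.994, 0.112, 0.0], [0.112, -0.994, -0.0], [0.0, 0.0, -1.0]]
force: [0.0, -0.1, -1.4]
width: 0.144
```

carry_out(
  rows=[
    [[0, 0, 0, -10.2, 0], [-0.021, 0.051, 0, 0, 0], [-0.021, 0.051, 0, 0, 0], [-0.021, 0.051, 0, 0, 0], [-0.021, 0.051, 0, 0, 0]],
  ],
)

```text
time_s: 10.15
position: [0.5173, 0.0776, 0.2303]
orientation: [[0.958, 0.286, -0.003], [0.286, -0.958, -0.0], [-0.003, -0.0, -1.0]]
force: [1.5, -0.3, 0.2]
width: 0.137
```

carry_out(
  rows=[
    [[-0.021, 0.051, 0, 0, 0], [-0.021, 0.051, 0, 0, 0], [-0.021, 0.051, 0, 0, 0], [-0.021, 0.051, 0, 0, 0], [-0.021, 0.051, 0, 0, 0]],
  ],
)

```text
time_s: 10.78
position: [0.4896, -0.1962, 0.2305]
orientation: [[0.958, 0.286, -0.002], [0.286, -0.958, 0.001], [-0.002, -0.001, -1.0]]
force: [0.7, -0.3, 0.6]
width: 0.141
```

carry_out(
  rows=[
    [[-0.019, 0.049, 0, 0, 0], [0, 0, 0, 0, 0], [0, 0, 0.02, 0, 0], [0, 0, 0, 0, 0], [0, 0, 0, 0, 0]],
  ],
)

```text
time_s: 11.4
position: [0.4869, -0.2463, 0.2116]
orientation: [[0.958, 0.287, -0.0], [0.287, -0.958, 0.001], [-0.0, -0.001, -1.0]]
force: [0.8, -0.1, -0.3]
width: 0.141
```

Run:
```python
from plant import bot
from h import *
s=bot.observe(); print(s["time_s"],s["position"],s["orientation"],s["joints"],s["width"],s["force"])
a=bot.capture("scene");b=bot.capture("top");pickle.dump((a,b,s["position"],s["orientation"]),open("c1.pkl","wb"))
m=np.hstack([cv2.resize(a["image"][180:330,170:304],(536,600),interpolation=2),cv2.resize(b["image"][190:265,340:406],(264,300),interpolation=2).repeat(1,0) if 0 else cv2.resize(b["image"][180:280,360:404],(264,600),interpolation=2)])
cv2.imwrite("pics/m6.png",m)
```

```text
11.4 [ 0.48688125 -0.24626545  0.21162168] [[ 9.57816540e-01  2.87380009e-01 -4.53502039e-04]
 [ 2.87380237e-01 -9.57816413e-01  5.63314567e-04]
 [-2.72486352e-04 -6.69879533e-04 -9.99999739e-01]] [ 49.25946649  20.68725    -34.89237296 102.15572612  13.2887173
  61.32897189  26.36651073] 0.14139533194522302 [ 0.84569919 -0.13642808 -0.33109951]
```

View pics/m6.png

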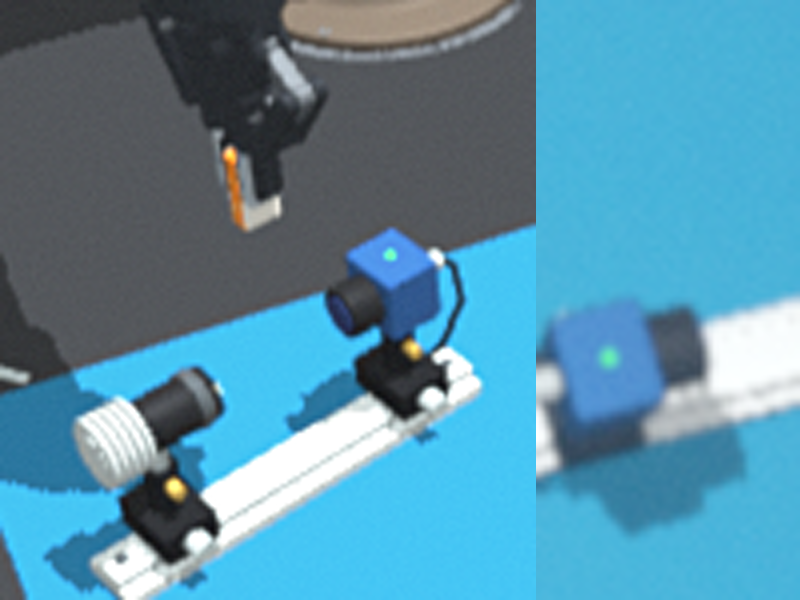

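Run:
```python
from h import *
np.set_printoptions(precision=4,suppress=True)
d=pickle.load(open("c0.pkl","rb")); t,c=d["top"],d["scene"]
for n,X in(("det",(.4731,-.2053,.1)),("lamp",(.4989,-.2915,.1)),("boxtop",(.486+.0*1,-.2484,.1))): print(n,proj(t,X),proj(c,X))
g=t["image"].max(2)
for x in list(range(380,390))+list(range(422,432)):
    col=g[215:255,x]; w=np.nonzero(col<95)[0]+215
    print(x,w.min() if len(w) else None,w.max() if len(w) else None, ray(t,(x,(w.min()+w.max())/2),.1)[:2] if len(w) else "", col[2:34])
```

```text
det [387.5726 236.9193] [253.7633 257.9974]
lamp [425.0403 226.8551] [220.6595 276.9513]
boxtop [406.3376 231.8788] [237.5181 267.2988]
380 None None  [221 221 221 221 220 220 220 220 221 220 221 222 221 217 194 141 105 105
 108 113 123 134 141 147 160 175 188 196 196 186 164 165]
381 None None  [220 219 220 221 220 220 221 222 221 222 221 221 219 213 186 134 107 103
 110 108 115 111 110 111 119 126 143 159 183 192 186 183]
382 None None  [220 220 221 220 221 221 222 221 220 222 221 221 218 202 166 119 104 105
 108 109 112 109 106 105 103 101 107 144 199 219 204 189]
383 None None  [220 221 221 221 220 219 221 221 222 221 222 221 217 199 155 110 105 104
 105 112 113 108 107 105  98  97 103 152 205 225 205 192]
384 None None  [220 220 220 220 219 220 220 220 220 222 221 221 217 196 146 106 105 104
 105 110 110 107 106 100 102  98 116 161 196 207 194 188]
385 None None  [220 220 220 220 219 221 220 219 221 220 221 220 218 200 159 124 109 107
 110 108 111 109 107 101  99 103 123 182 205 201 188 183]
386 None None  [220 219 220 221 220 220 220 219 221 221 220 221 219 213 196 166 139 129

[... 1330 characters left out ...]
107 112 131 149 159 168 158 159 162 165 171 182 196 207]
428 230 237 [ 0.4835 -0.2981] [218 190 147 136 138 136 132 127 119 112 106 103  97  92  88  88  87  85
  84  89  90 101 118 135 147 157 159 160 162 166 173 182]
429 232 239 [ 0.4788 -0.3004] [229 199 149 127 139 142 145 142 138 133 126 115 110 103  99  94  91  88
  86  87  86  82  94 112 141 156 160 161 162 163 163 165]
430 233 238 [ 0.4789 -0.3026] [218 186 131 116 126 137 142 146 143 140 137 130 124 114 108  99  92  90
  87  88  87  84  96 123 147 159 161 158 161 159 162 163]
431 233 238 [ 0.479  -0.3049] [199 162 110  99 107 120 127 134 136 136 135 127 126 118 110  97  91  90
  87  87  87  88 100 130 155 161 159 161 161 158 161 162]
```

carry_out(
  rows=[
    [[0, 0, 0.04, 0, 0], [0, 0, 0.04, 0, 0], [0, 0, 0.03, 0, 0], [0, 0, 0, 0, 0], [0, 0, 0, 0, 0]],
  ],
)

```text
time_s: 12.12
position: [0.4878, -0.2472, 0.1029]
orientation: [[0.958, 0.287, 0.002], [0.287, -0.958, -0.001], [0.001, 0.001, -1.0]]
force: [0.2, 0.0, -0.9]
width: 0.143
```

Run:
```python
from plant import bot
from h import *
np.set_printoptions(precision=4,suppress=True)
s=bot.observe(); P=s["position"];print(s["time_s"],P,s["width"],s["force"])
a=bot.capture("scene");b=bot.capture("top");pickle.dump((a,b,s["position"],s["orientation"]),open("c2.pkl","wb"))
y=s["orientation"][:,1]
for n,z in(("aim",.1),("foot",.085)): print(n,[proj(a,[*(P+k*y)[:2],z]) for k in(-.01125,0,.01125)])
cv2.imwrite("pics/m7.png",cv2.resize(a["image"][222:297,185:285],(800,600),interpolation=2))
cv2.imwrite("pics/m8.png",cv2.resize(b["image"][200:260,360:440],(800,600),interpolation=2))
```

```text
12.125 [ 0.4878 -0.2472  0.1029] 0.14309464355892887 [ 0.1886  0.0265 -0.8634]
aim [array([242.4222, 265.2517]), array([238.3039, 267.6123]), array([234.1474, 269.9949])]
foot [array([243.1373, 270.2442]), array([239.0532, 272.6101]), array([234.9314, 274.9978])]
```

View pics/m7.png

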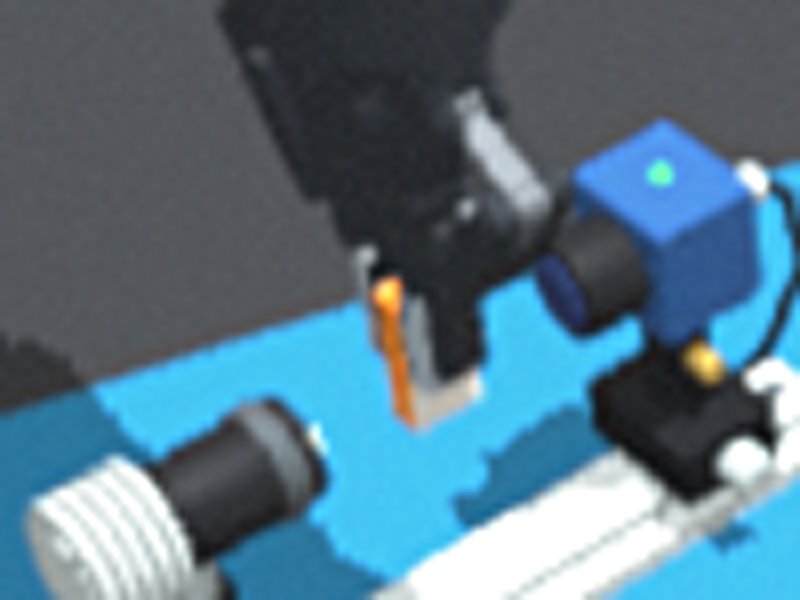

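View pics/m8.png

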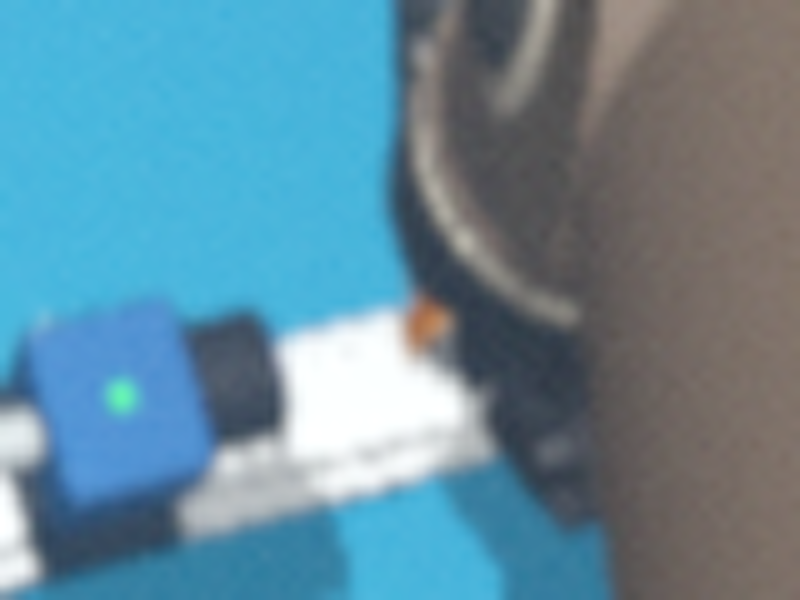

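The scene crop shows the cell upright. Its foot corner is at (405,425), where the forward kinematics puts it within 1 px, and it lies between the lamp face (300,447) and the detector lens (564,292). In the top crop the amber end (428,325) lies on the line of the detector tube (245,376). Both views suggest about +1 mm along tool x. I'll make that last trim and hold.

carry_out(
  rows=[
    [[0.001, 0, 0.001, 0, 0], [0, 0, 0, 0, 0], [0, 0, 0, 0, 0], [0, 0, 0, 0, 0], [0, 0, 0, 0, 0]],
  ],
)

```text
time_s: 12.85
position: [0.4877, -0.2468, 0.1005]
orientation: [[0.958, 0.286, -0.0], [0.286, -0.958, 0.0], [-0.0, -0.0, -1.0]]
force: [0.8, 0.3, 0.3]
width: 0.137
```

Run:
```python
from plant import bot
from h import *
a=bot.capture("scene");s=bot.observe();print(s["time_s"],s["position"],s["orientation"][:,0],s["width"],s["force"],np.abs(s["joint_vel"]).max())
c=pickle.load(open("c0.pkl","rb"))["scene"]
m=np.vstack([np.hstack([cv2.resize(i["image"][y:y+75,x:x+100],(400,300),interpolation=2) for i,x,y in((a,405,195),(c,405,195))]),np.hstack([cv2.resize(i["image"][y:y+150,x:x+200],(400,300)) for i,x,y in((a,180,230),(a,310,230))])])
cv2.imwrite("pics/m9.png",m)
```

```text
12.9 [ 0.4877021  -0.24681956  0.10047862] [ 9.58162407e-01  2.86225077e-01 -7.95862978e-05] 0.13873188892483504 [-0.20128742 -0.65785428 -0.22446953] 0.1839859396936336
```

View pics/m9.png

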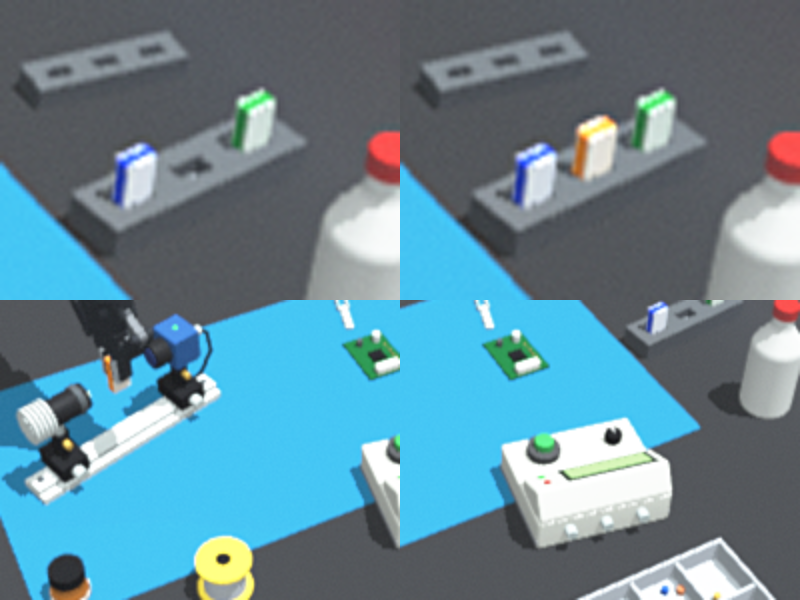

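The picture shows the blue and green cells unmoved, the amber slot empty at (190,165), the button up, and the cell in the gap between the heads. I'm handing the job in.

```bash
python3 -c "
from plant import bot
print(bot.sign_off())"
```

```text
the job is handed in; nothing more can be done
None
```

I handed the job in at about 12.9 s, with the amber cell held still and upright in the beam. No verdict came back, so the result rests on my own checks.

**What I did:** I pressed the zero button to its stop (24 N, tip at 57.9 mm) and let it up again. I then gripped the amber cell across its frosted sides at 30 N, lifted it out of the middle-sized rack, turned it square to the beam and lowered it between lamp and detector.

**Last checks:**
- **Height:** the aim point is about 98.6 mm above the table, against 100 mm for the beam.
- **Squareness:** the tool is turned 16.6°, and the rail measured 16.3 to 16.9°.
- **Bench and cells:** the last picture shows the button up and the blue and green cells in place. The objects visible in it (spool, flux, board, cleaner) look unmoved. The driver and most of the tweezers were outside the last crop, so I did not check those.
- **Wrist force:** it read under 1 N at the end, so nothing was pressing on the arm.

**Where the checks disagreed:** the sideways position of the beam.
- The cell sits about 1.3 mm off the rail's middle line, but the detector tube in the top view puts it on the beam to within about 1 mm.
- The scene view suggested about 2.7 mm more in the same direction. All of these are inside the 4 mm limit.
- The last 1 mm sideways trim hardly showed in the position reading.

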